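# Light the gas forge: blower, spark, then hold in the gas button

## Robot

A 7-joint arm with a two-finger parallel gripper is mounted at the origin on the work surface. World frame = base frame: x ahead of the robot, y to its left, z up, the work surface at z = 0. Lengths are in mm, angles in rad, forces in N, time in s.
With the tool pointing down it reaches from about 400 to 750 mm from the base axis. Payload 19.5 kg.
Tool frame: the origin (TCP) lies midway between the tips of the shut fingers; the grasp point (between the pads) lies 19 mm behind it; z points along the fingers, x is the direction in which the jaws open and shut, and the axes are right-handed (so a half turn about z gives the same grasp; the last joint's range is limited). The gripper opens to 85 mm and grips with 20 to 120 N. Pads are 22 mm wide; open, the fingers measure 114 mm over their backs; the gripper's body (76 mm by 85 mm) begins 54 mm behind the grasp point. The pads swing forward as they close: fully open they stand 13 mm farther back than shut.
Start: joints at [-1.37, 0.707, -0.028, 1.485, 0.022, 0.951, -0.075], TCP at [138.231, 558.108, 204.968] pointing down, gripper open.
Joint ranges: [-2.71, 2.71], [-0.32, 2.16], [-1.57, 1.52], [0, 2.45], [-1.46, 4.6], [0, 2.02], [-2.83, 2.83]. Speed limits (rad/s): [1.89, 1.89, 2.57, 2.57, 3.01, 3.01, 3.01].

## Interface

Orientations are given as a unit quaternion [x, y, z, w].
In Python, from rig import manip, readout, viewer, sign_off gives the robot as it stands. The module is installed in compiled form; this text tells all that it offers. Calls block until the motion is done:
- manip.movep(position, orientation): joint-space move of the TCP to a pose.
- manip.movel(position, orientation=None, speed=150): straight line of the TCP; orientation=None keeps the orientation; speed is the mean speed in mm/s.
- manip.move_joints(angles): joint-space move.
- manip.open_gripper() and manip.grasp(grasp_force=None): open the fingers fully, or close them until they stop; grasp_force is the grip in N (None keeps the last).
- manip.pause(seconds).
- manip.solve_ik(position, orientation): joint angles nearest the present ones, or None.
- readout.observe(): the state.
- viewer.get_image(name): name is "scene" or "side" or "wrist"; returns a dict with "pixels" (400x640x3 uint8, red, green, blue), "z_map" (400x640 float32, mm along the optical axis (not along the pixel's ray), 0 where there is no reading), "fx", "fy", "cx", "cy" (pixels), "k1" (the pictures are not rectified: a ray, as slopes to the right and down, at radius r is drawn at 1 + k1 r^2 times it, then the intrinsics apply), "T" (4x4, takes a point from camera to world coordinates). Camera axes: x right, y down, z forward; pixel columns grow to the right and rows downward; lengths in mm; the calibration is good to about 2 mm. A picture is of the moment at which its call begins.
A pose or a line that the arm cannot do raises manip.MotionError and nothing moves.
- sign_off(): hands the job in, once; it reports no verdict.
The state is a dict: "time_s": time; "qpos": joint angles; "joint_velocities": joint speeds; "tau": joint torques, N m; "ee_pos": TCP position; "ee_rot": TCP orientation; "wrist_force": force on the tool from outside, world axes, zero at the start; "moment": the same for the moment, N m; "grip_width": finger opening in mm.
Only numpy, scipy, OpenCV 4.12 (cv2) and the standard library are available. Lean on these libraries where they do the work, as an engineer would, in place of code of your own. Each camera call takes 0.05 s, during which the arm holds its last target.

## Task

Light the gas forge from its control board by pressing with the fingertips: press the blower starter's start button fully in and let it go so that the fan purges the chamber, then tip the spark generator's rocker switch right over to on, and only then press the gas safety valve's button fully in and finish with it still held in, as it must be until the flame sensor takes over. Do not press the mushroom-headed stop button, and leave the tin and the loose tools where they are; nothing is to be picked up.

Things in the scene. Friction and masses are not known exactly. Their poses are not given: they have to be found in the camera images.
- board: Plywood control board, 300 mm deep (x), 540 mm wide (y), 12 mm thick, screwed to the bench. Origin on its underside, 10 mm nearer the robot than its middle; x points away from the robot, y to the left; turned at most 0.2 rad. In a row along y through the origin, 96 mm apart, in an order that changes, stand starter, spark generator, gas valve, readout and a loose tin. Behind the row: cable duct, gas pipe (71 mm high).
- starter: Blower motor starter: grey cast box 136 (x) x 76 (y) x 60 mm on the board, lid 72 mm over the bench, with two round black buttons on the lid, 68 mm apart along x: the start button on the far half, the stop button on the half nearer the robot. Origin at the centre of its underside, axes as the board's, z up.
- start_top (a point): Centre of the top of the start button: the plain flat-topped black cylinder, 30 mm across, 34 mm beyond (+x) the middle of the starter box. Its top stands 85 mm over the bench, 13 mm over the lid, when not pressed; a low steel ring 39 mm across and 4 mm high surrounds it.
- start_button (a joint): Travel of the start button straight down, m: 0 out, 0.005 fully in. Spring: 1.5 N at first, 5 N when fully in, then a hard stop. Springs out again when released; the starter keeps the fan running.
- stop_top (a point): Centre of the top of the stop button on the starter: the wider black mushroom head, 40 mm across, 34 mm nearer the robot than the middle of the box, its top 95 mm over the bench. Not to be pressed.
- stop_button (a joint): Travel of the stop button, m: 0 out, 0.005 fully in; as stiff as the start button.
- sparkbox: Spark generator: dark grey box 130 (x) x 76 (y) x 66 mm on the board, lid 78 mm over the bench, with two white ribbed ceramic terminals 29 mm high at the far end of its lid (47 mm beyond its middle) and one black rocker switch, 60 mm long (x) and 30 mm wide (y), whose middle line lies 14 mm nearer the robot than the middle of the box. Origin at the centre of its underside, axes as the board's.
- rocker_far (a point): Point on top of the rocker's far half, 20 mm from its middle line, moving with it (about 91 mm over the bench when off); a thin white line marks it. Pressing down there tips the switch on. The top is a shallow V of two flat halves. Off: near half level, far half sloping up 0.32 rad. On: far half level, 85 mm over the bench, near half up.
- spark_rocker (a joint): Tilt of the rocker, rad: 0 off, 0.32 on. It moves stiffly and stays where it is left, so it must be pushed right over; about 3.5 N straight down at 20 mm from the middle line moves it, more if pressed nearer the middle; at the end a hard stop.
- gasvalve: Gas safety valve: brass block with hexagon unions on a dark steel foot, piped to the gas pipe behind it, a steel bonnet (34 mm across, ending 100 mm over the bench) on top and over that its one button. Origin at the centre of its underside, axes as the board's.
- gas_top (a point): Centre of the top of the gas button: a black round head 32 mm across and 11 mm thick on a steel stem, over the middle of the valve, facing straight up, 121 mm over the bench when not pressed.
- gas_button (a joint): Travel of the gas button straight down, m: 0 out, 0.008 fully in. Spring: 3 N at first, 8 N when fully in, then a hard stop. Springs out when released.
- readout: Temperature readout: grey box 120 x 76 x 55 mm in the row, with a dark blank window on its lid; nothing on it moves. Origin at the centre of its underside.
- tin: Bystander: loose upright aluminium tin with a lid, 60 mm across, 92 mm high, standing in the row. Origin at the centre of its underside.
- blank: Bystander: loose knife blank, flat dark steel 4.5 mm thick, 270 mm long, lying along the front strip of the board. Origin near its middle.
- marker: Bystander: loose soapstone marker in a flat brass holder, 125 mm long, 7 mm high, on the front strip of the board. Origin near its middle.
- hammer: Bystander: loose hammer lying on the bench to the right of the board.
- file: Bystander: loose flat file with a wooden handle, lying on the bench at the right.
- brush: Bystander: loose brush lying on the bench to the left of the board.
- tongs: Bystander: loose black forge tongs, about 390 mm long, lying on the bench at the left.

How it is judged:
By the outcome, as a careful person would: the job done as asked, in the order asked, and still so for the second after the job is handed in, while the arm keeps its last pose, push and grip.
It also fails if it takes over 38 s, if anything falls off the work surface, if the arm or the gripper's body presses on something with over 40 N, if the wrist force passes 120 N, or if a joint passes its speed limit or range.

## Working session

There is one attempt and no reset: what is moved stays moved. The work goes in short steps, each a Python script; the robot and the scene stay as the last script left them, time stands still between calls to the robot, and variables do not carry over. Pictures are saved under pics/ and viewed, and the job is handed in when it is done.

```bash
ls; mkdir -p pics; cat > h.py <<'E'
import numpy as np,cv2,pickle
from rig import manip,readout,viewer,sign_off
def snap(name,tag):
    im=viewer.get_image(name); pickle.dump(im,open(f'pics/{tag}.pkl','wb'))
    cv2.imwrite(f'pics/{tag}.png',cv2.cvtColor(im['pixels'],cv2.COLOR_RGB2BGR)); return im
def load(tag): return pickle.load(open(f'pics/{tag}.pkl','rb'))
def ray(im,u,v):
    K=np.array([[im['fx'],0,im['cx']],[0,im['fy'],im['cy']],[0,0,1.]])
    # drawn = s*(1+k1 r^2): same as cv2 model
    p=cv2.undistortPoints(np.array([[[u,v]]],float),K,np.array([im['k1'],0,0,0.]))[0,0]
    T=np.array(im['T']); return T[:3,3],T[:3,:3]@np.array([p[0],p[1],1])
def onz(im,u,v,z):
    o,d=ray(im,u,v); return o+d*(z-o[2])/d[2]
def depthpt(im,u,v):
    o,d=ray(im,u,v); return o+d*im['z_map'][int(round(v)),int(round(u))]
E
python3 - <<'E'
from h import *
for n in ['scene','side','wrist']:
    im=snap(n,n+'0'); print(n,im['fx'],im['cx'],im['cy'],im['k1'],np.round(im['T'],3).tolist())
s=readout.observe(); print(s)
E
```

```text
pics
scene 471.398370046191 323.88538782908097 203.43235119217877 -0.07191781667336887 [[-0.279, 0.756, -0.593, 1608.537], [0.96, 0.217, -0.175, 321.707], [-0.004, -0.618, -0.786, 1590.404], [0.0, 0.0, 0.0, 1.0]]
side 487.68088152628866 322.97962406752197 204.9497310826524 -0.09228490750750545 [[0.809, -0.413, 0.419, -172.453], [-0.588, -0.587, 0.557, -894.032], [0.016, -0.697, -0.717, 1238.282], [0.0, 0.0, 0.0, 1.0]]
wrist 332.1745415400315 318.24756521794194 201.85289735640322 0.0021022516404705567 [[0.241, 0.927, 0.289, 63.67], [0.971, -0.23, -0.073, 576.256], [-0.001, 0.298, -0.955, 373.045], [0.0, 0.0, 0.0, 1.0]]
{'time_s': 0.15, 'qpos': array([-1.36969328,  0.70693363, -0.02758688,  1.4848442 ,  0.02199248,
        0.95091858, -0.07550806]), 'joint_velocities': array([ 0.00077254, -0.00257036, -0.00061249,  0.00245599, -0.00023814,
       -0.00088514,  0.00027582]), 'tau': array([ 2.83791291e-03, -8.83292341e+01,  1.23552147e+00, -2.36189336e+01,
        1.70886068e-02,  5.40759182e-03, -4.72009708e-05]), 'ee_pos': array([138.20527858, 557.93252795, 204.66147315]), 'ee_rot': array([ 7.87547168e-01,  6.16254247e-01, -3.04830895e-04,  2.60133767e-04]), 'wrist_force': array([ 1.01233405, -1.01680442, -0.81250795]), 'moment': array([ 0.00139156, -0.01763078,  0.00560417]), 'grip_width': 85.35661304080648}
```

View pics/scene0.png

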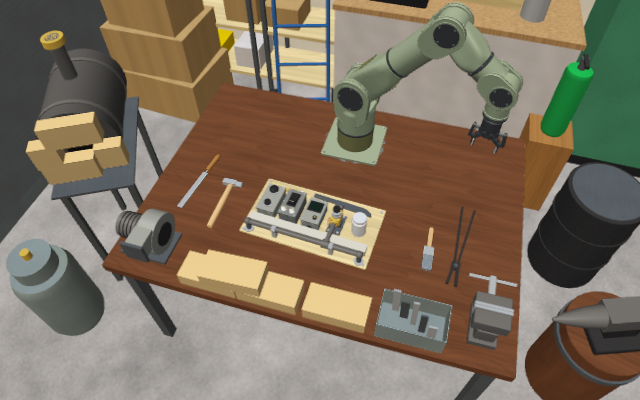

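View pics/side0.png

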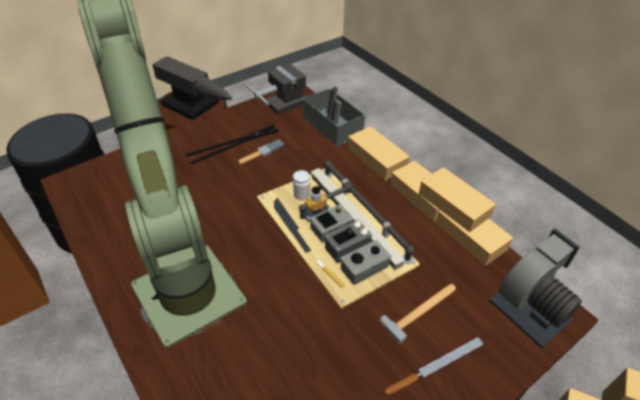

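View pics/wrist0.png

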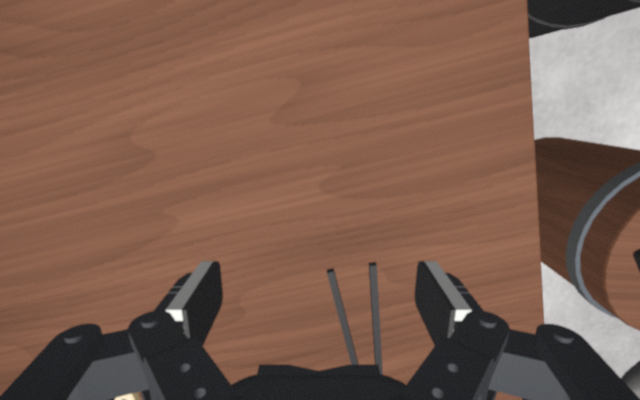

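The scene view shows the board at about (315,222). In -y to +y order: starter (268,195), spark box (292,200), readout (314,210), gas valve (336,218), tin (359,222). I'll zoom in on it.

```bash
python3 - <<'E'
from h import *
a=cv2.imread('pics/scene0.png')[170:275,230:395]; b=cv2.imread('pics/side0.png')[160:310,250:425]
cv2.imwrite('pics/z1.png',cv2.resize(a,None,fx=4.8,fy=4.8,interpolation=2)); cv2.imwrite('pics/z2.png',cv2.resize(b,None,fx=4,fy=4,interpolation=2))
im=load('scene0')
for n,u,v in [('starter',268,195),('gas',336,211),('tin',359,216),('rocker',292,200),('boardR',274,181),('boardL',384,209)]:
    print(n,depthpt(im,u,v).round(1),onz(im,u,v,85).round(1))
E
```

```text
starter [ 478.7 -256.8   62.6] [ 495.2 -248.3   85. ]
gas [518.3  48.3 113. ] [497.7  43.2  85. ]
tin [511.9 140.3 105.9] [496.5 137.7  85. ]
rocker [ 495.1 -143.7   88. ] [ 492.9 -144.6   85. ]
boardR [ 359.8 -277.8   13.4] [ 416.5 -250.6   85. ]
boardL [361.8 220.4  -8.3] [434.5 226.3  85. ]
```

View pics/z1.png

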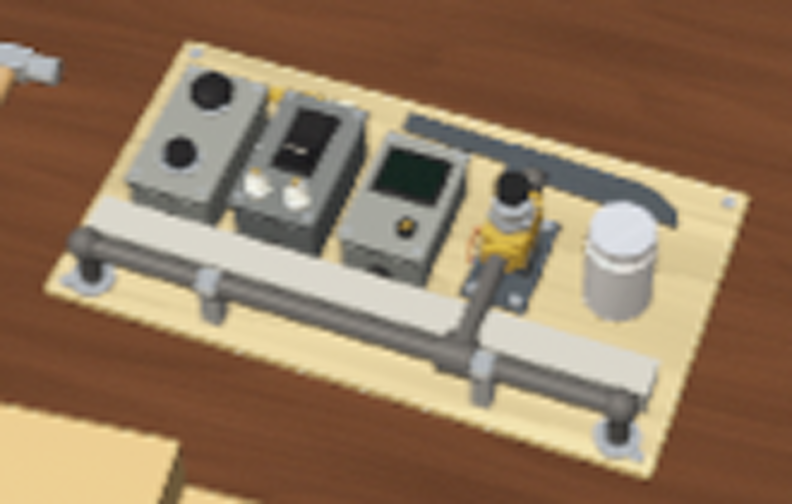

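View pics/z2.png

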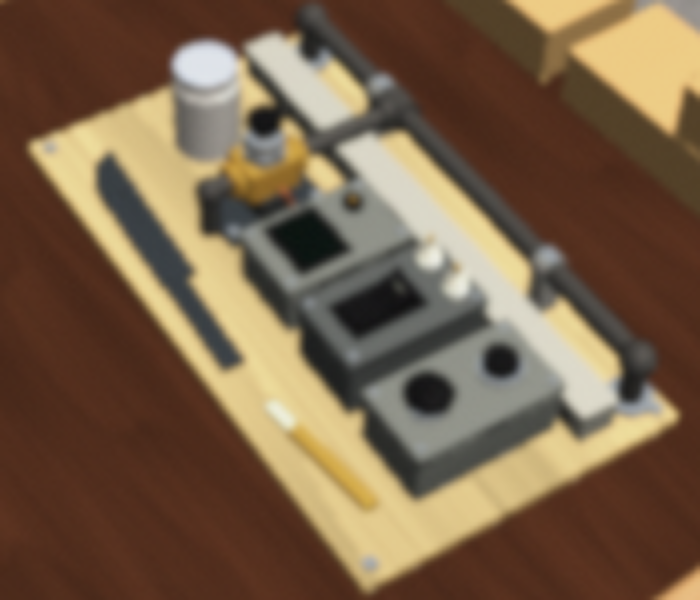

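The pictures agree on the order: starter at the right, then spark box, readout, gas valve and tin. The board is turned about -0.13 rad. Next I close the fingers and look with the wrist camera from two places.

```bash
cat >> h.py <<'E'
def quat(yaw):
    a=(np.pi/2+yaw)/2; return [float(np.cos(a)),float(np.sin(a)),0.,0.]
E
python3 - <<'E'
from h import *
q=quat(-0.125)
manip.movep([540,-30,260],q); print(readout.observe()['time_s'])
manip.grasp(); snap('wrist','w1')
s=readout.observe(); print(s['time_s'],s['grip_width'],s['ee_pos'],s['qpos'])
manip.movep([530,-190,260],q); snap('wrist','w2')
s=readout.observe(); print(s['time_s'],s['ee_pos'],s['wrist_force'],s['qpos'])
E
```

```text
2.6833
3.5 -0.16025768982917074 [540.01159241 -30.01095521 259.99731566] [ 0.05472596  0.59386748 -0.10861877  1.51652464  0.07059567  1.03501796
  1.37425881]
4.2333 [ 530.1714297  -189.36224267  260.01010077] [ 0.09785471 -0.55330808 -0.00369346] [ 0.34741056  0.63115827 -0.11887666  1.43502467  0.07883327  1.08006139
  1.66057929]
```

View pics/w1.png

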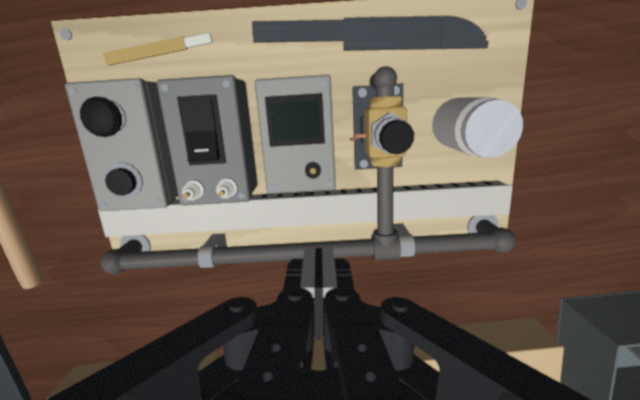

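View pics/w2.png

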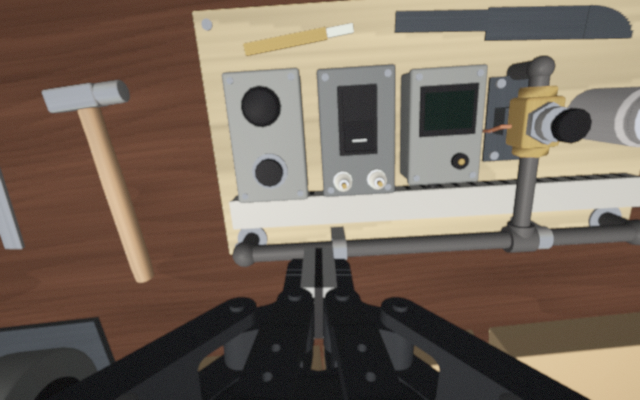

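Both wrist views show all three controls. In w1: start (121,181), stop (101,117), the rocker's white line (201,150), gas button (396,137). In w2: start (269,172), stop (261,106), line (359,141), gas (571,125). Next I segment them and triangulate.

```bash
cat > m.py <<'E'
from h import *
def blob(im,u,v,f,r=34,tag=None):
    g=cv2.cvtColor(im['pixels'],cv2.COLOR_RGB2GRAY)
    m=np.zeros_like(g); y0,x0=max(0,v-r),max(0,u-r)
    m[y0:v+r,x0:u+r]=f(g[y0:v+r,x0:u+r])*255
    n,l,st,c=cv2.connectedComponentsWithStats(m)
    k=min(range(1,n),key=lambda i:np.hypot(*(c[i]-[u,v]))-(100 if l[v,u]==i else 0))
    cs,_=cv2.findContours((l==k).astype(np.uint8),cv2.RETR_EXTERNAL,cv2.CHAIN_APPROX_NONE)
    cn=max(cs,key=cv2.contourArea); return c[k],st[k],cv2.fitEllipse(cn) if len(cn)>=5 else None
def tri(ims,ps):
    A=np.zeros((3,3));b=np.zeros(3);L=[]
    for im,p in zip(ims,ps):
        o,d=ray(im,*p);d=d/np.linalg.norm(d);P=np.eye(3)-np.outer(d,d);A+=P;b+=P@o;L.append((o,P))
    X=np.linalg.solve(A,b);return X,[round(float(np.linalg.norm(P@(X-o))),2) for o,P in L]
E
python3 - <<'E'
from m import *
a,b=load('w1'),load('w2')
dark=lambda g:g<45; white=lambda g:g>150
for n,p,q,f,r,z in [('start',(121,181),(269,172),dark,30,85),('stop',(101,117),(261,106),dark,34,95),('line',(201,150),(359,141),white,9,91),('gas',(396,137),(571,125),dark,24,121),('term1',(192,190),(343,180),white,14,100),('term2',(227,188),(376,180),white,14,100)]:
    A=blob(a,*p,f,r);B=blob(b,*q,f,r)
    print(n,A[0].round(1),A[1],B[0].round(1),B[1])
    if A[2] and B[2]: print('  ell',np.round(A[2][0],1),np.round(A[2][1],1),np.round(B[2][0],1),np.round(B[2][1],1))
    X,e=tri([a,b],[A[0],B[0]]);print('  tri',X.round(1),e,'onz',onz(a,*A[0],z).round(1),onz(b,*B[0],z).round(1))
    print('  depth',depthpt(a,*A[0]).round(1),depthpt(b,*B[0]).round(1))
z=[]
for t,(x,y,w,h) in [('w1',(65,65,110,150)),('w1',(150,65,110,150)),('w1',(340,80,110,110)),('w2',(220,60,180,150))]:
    c=cv2.imread(f'pics/{t}.png')[y:y+h,x:x+w];z.append(cv2.resize(c,(int(w*300/h)if h>0 else 0,300),interpolation=2))
cv2.imwrite('pics/z3.png',cv2.hconcat(z)[:,:1200] if sum(i.shape[1] for i in z)<=800 else cv2.resize(cv2.hconcat(z),(800,int(300*800/sum(i.shape[1] for i in z)))))
E
```

```text
start [117. 185.] [117 185   1   1   1] [280. 168.] [280 168   1   1   1]
  tri [ 516.1 -225.4  113.5] [3.38, 3.38] onz [ 524.6 -244.5   85. ] [ 518.  -229.3   85. ]
  depth [ 524.8 -245.1   84. ] [ 518.5 -229.6   82.6]
stop [100. 117.] [100 117   1   1   1] [263.5 104.1] [242  87  38  39 406]
  tri [ 453.5 -233.7   94.7] [1.08, 1.08] onz [ 454.6 -233.6   95. ] [ 452.4 -233.6   95. ]
  depth [ 454.6 -234.2   94. ] [ 452.4 -233.6   94.9]
line [201. 150.] [195 149  13   3  25] [359.5 140. ] [353 139  14   3  36]
  ell [201. 150.] [ 1.7 12.6] [359.5 140. ] [ 2.2 13.5]
  tri [ 498.6 -144.6   91.8] [0.01, 0.01] onz [ 498.7 -145.    91. ] [ 498.7 -144.6   91. ]
  depth [ 498.7 -145.1   90.6] [ 498.6 -144.6   91.3]
gas [396.  136.4] [380 121  33  32 814] [570.6 124.9] [552 109  38  33 977]
  ell [396.  136.4] [30.6 32.1] [570.6 124.9] [30.4 39. ]
  tri [506.4  46.9 114.9] [0.09, 0.09] onz [505.6  45.6 121. ] [505.3  42.5 121. ]
  depth [505.8  45.9 119.6] [505.5  43.6 119.5]
term1 [192.1 190.5] [181 180  23  22 346] [341.3 182. ] [329 171  24  23 401]
  ell [191.9 190.6] [19.4 22.9] [341.2 182.1] [19.7 25.9]
  tri [ 541.  -167.    84.1] [0.28, 0.28] onz [ 537.2 -160.2  100. ] [ 537.3 -167.6  100. ]
  depth [ 537.3 -160.3   99.7] [ 537.5 -167.6   99.3]
term2 [225.9 188.1] [215 178  22  21 322] [377.2 179.7] [366 169  24  22 393]
  ell [225.8 188.2] [19.7 20.5] [377.3 179.7] [19.5 25. ]
  tri [ 542.3 -129.3   87.7] [0.42, 0.42] onz [ 539.  -125.3  100. ] [ 539.5 -131.2  100. ]
  depth [ 539.2 -125.6   99.1] [ 539.7 -131.1   99.2]
```

View pics/z3.png

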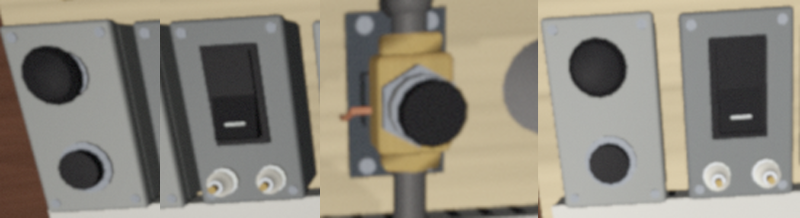

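```bash
python3 - <<'E'
from m import *
a,b=load('w1'),load('w2')
for t in (60,75):
  dark=lambda g:g<t
  R={}
  for n,p,q,r,z in [('start',(121,181),(269,172),30,85),('stop',(101,117),(261,106),34,95),('gas',(396,137),(571,125),24,121)]:
    A=blob(a,*p,dark,r);B=blob(b,*q,dark,r)
    X,e=tri([a,b],[A[2][0],B[2][0]])
    print(t,n,np.round(A[2][0],1),np.round(A[2][1],1),np.round(B[2][0],1),np.round(B[2][1],1),'tri',X.round(1),e,'onz',onz(a,*A[2][0],z).round(1),onz(b,*B[2][0],z).round(1)); R[n]=onz(b,*B[2][0],z)
  d=R['start']-R['stop'];print(np.hypot(*d[:2]),np.arctan2(d[1],d[0]))
s=readout.observe();print(s['time_s'],s['ee_pos'])
E
```

```text
60 start [120.7 181. ] [24.3 28.8] [270.6 171.9] [20.2 25.8] tri [ 521.1 -240.    84. ] [0.05, 0.05] onz [ 520.9 -239.3   85. ] [ 520.9 -239.8   85. ]
60 stop [100.7 116.2] [35.3 42.7] [260.5 106. ] [36.4 39. ] tri [ 453.8 -238.3   86.2] [0.04, 0.04] onz [ 454.  -232.7   95. ] [ 453.8 -236.8   95. ]
60 gas [396.1 136.3] [31.4 32.9] [570.8 124.9] [31.1 40. ] tri [506.3  47.  115.1] [0.07, 0.07] onz [505.6  45.7 121. ] [505.3  42.7 121. ]
67.19218958708299 -0.04422513240284755
75 start [120.7 181.1] [25.3 29.4] [268.7 172. ] [25.1 25.5] tri [ 521.8 -242.7   79.7] [0.05, 0.05] onz [ 521.  -239.3   85. ] [ 520.7 -241.7   85. ]
75 stop [100.6 116.2] [36.  43.5] [260.5 106. ] [37.1 39.3] tri [ 453.8 -238.3   86.3] [0.06, 0.06] onz [ 454.  -232.7   95. ] [ 453.8 -236.8   95. ]
75 gas [396.1 136.4] [32.1 33.3] [570.9 124.9] [31.8 40.6] tri [506.3  47.  115.3] [0.14, 0.14] onz [505.7  45.7 121. ] [505.2  42.8 121. ]
67.06214245345919 -0.07292425945373973
4.2333 [ 530.1714297  -189.36224267  260.01010077]
```

Positions agree between views (z checks: start 84, line 91.8, gas about 120 by depth). The yaw is about -0.065. Now I press start, checking the force as I go.

```bash
cat >> h.py <<'E'
def press(x,y,z0,zmin,fmax,q,step=1.0,speed=25):
    f0=readout.observe()['wrist_force'][2]; z=z0
    while True:
        s=readout.observe(); f=s['wrist_force'][2]-f0
        print('t%.2f cmd %.1f z %.2f xy %.1f %.1f F %.2f'%(s['time_s'],z,s['ee_pos'][2],*s['ee_pos'][:2],f))
        if abs(f)>fmax or z-step<zmin: return f
        z-=step; manip.movel([x,y,z],q,speed=speed)
E
python3 - <<'E'
from h import *
q=quat(-0.065);x,y=521,-240.5
manip.movep([x,y,130],q); manip.movel([x,y,89],q,speed=80);manip.pause(.15)
press(x,y,89,77,12,q)
snap('wrist','p1')
s=readout.observe();print(s['time_s'],s['ee_pos'],s['wrist_force'])
E
```

```text
t5.67 cmd 89.0 z 89.52 xy 521.3 -240.6 F 0.00
t5.92 cmd 88.0 z 88.05 xy 521.0 -240.5 F -0.86
t6.17 cmd 87.0 z 86.94 xy 521.0 -240.5 F -0.50
t6.42 cmd 86.0 z 85.93 xy 521.0 -240.5 F -0.39
t6.67 cmd 85.0 z 84.92 xy 521.0 -240.5 F 0.11
t6.92 cmd 84.0 z 83.92 xy 521.0 -240.5 F -0.25
t7.17 cmd 83.0 z 82.95 xy 521.0 -240.5 F 0.26
t7.42 cmd 82.0 z 81.93 xy 521.0 -240.5 F -0.05
t7.67 cmd 81.0 z 80.94 xy 521.0 -240.5 F -0.38
t7.92 cmd 80.0 z 79.94 xy 521.0 -240.5 F 0.16
t8.17 cmd 79.0 z 78.94 xy 521.0 -240.5 F -1.32
t8.42 cmd 78.0 z 77.97 xy 521.0 -240.5 F -0.35
t8.67 cmd 77.0 z 76.94 xy 521.0 -240.5 F 0.25
8.7167 [ 520.98571467 -240.51728025   76.95886603] [1.73552263 0.23297085 0.77363089]
```

View pics/p1.png

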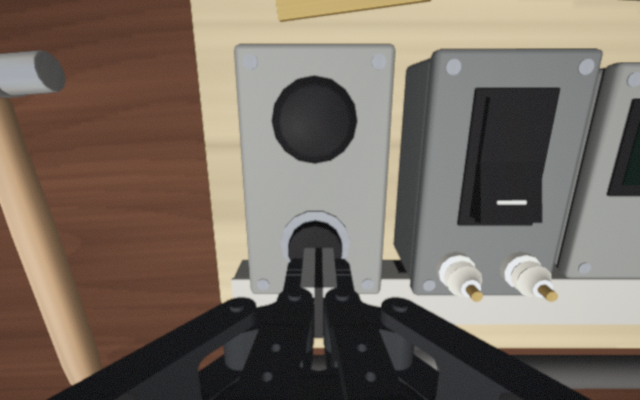

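The view shows the fingertips at (318,250) over the start button's centre/far part (313,240), yet no force is felt. I'll check where the tips really are.

```bash
python3 - <<'E'
from h import *
im=load('p1');T=np.array(im['T'])
def proj(X):
    c=np.linalg.inv(T)@np.r_[X,1];r=c[:2]/c[2];r=r*(1+im['k1']*(r@r));return r[0]*im['fx']+im['cx'],r[1]*im['fy']+im['cy'],c[2]
print('tcp',proj([521,-240.5,77]),proj([521,-240.5,85]))
for u,v in [(300,232),(313,232),(330,232),(310,255),(327,255),(318,244),(310,270),(326,275),(318,215),(260,250),(315,120)]:
    print(u,v,depthpt(im,u,v).round(1))
c=cv2.imread('pics/p1.png')[190:330,240:400];cv2.imwrite('pics/z4.png',cv2.resize(c,None,fx=4.2,fy=4.2,interpolation=2))
s=readout.observe();print(s['grip_width'],s['tau'],s['ee_rot'])
E
```

```text
tcp (np.float64(318.5480123715323), np.float64(243.82418683841385), np.float64(183.62036563800444)) (np.float64(318.55786088288744), np.float64(250.1389838059166), np.float64(175.98262360274148))
300 232 [ 509.9 -249.4   85.2]
313 232 [ 510.1 -242.7   85.9]
330 232 [ 510.9 -233.9   85.3]
310 255 [ 509.  -243.5  114.5]
327 255 [ 509.8 -236.1  113.9]
318 244 [ 517.8 -240.6   84.2]
310 270 [ 508.9 -243.1  127.9]
326 275 [ 509.4 -236.9  131.6]
318 215 [ 504.5 -239.7   75.9]
260 250 [ 525.2 -274.5   71.5]
315 120 [ 453.4 -237.7   95.3]
0.03762328215841551 [-2.10604463e-03 -9.38245511e+01 -3.89154721e-01 -1.72735065e+01
  1.42101120e-02 -9.66751250e-03 -1.30996443e-03] [ 7.29738891e-01  6.83725932e-01 -1.22267744e-05 -2.19385668e-05]
```

View pics/z4.png

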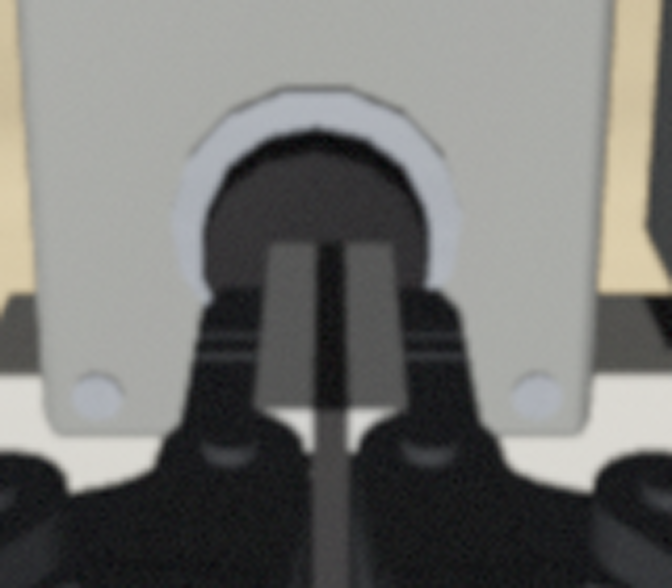

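```bash
python3 - <<'E'
from h import *
im=load('p1');T=np.array(im['T'])
def proj(X):
    c=np.linalg.inv(T)@np.r_[X,1];r=c[:2]/c[2];r=r*(1+im['k1']*(r@r));return r[0]*im['fx']+im['cx'],r[1]*im['fy']+im['cy'],c[2]
for z in (77,85,95,100,105): print(z,np.round(proj([510,-240.5,z]),1),np.round(proj([521,-240.5,z]),1))
for u in (309,318,328):
  for v in range(240,284,3): print(u,v,depthpt(im,u,v).round(1))
w=load('w2')
for v in range(244,300,4): print('w2',v,depthpt(w,311,v).round(1))
for t in ('w2',):
  print(readout.observe()['ee_pos'])
E
```

```text
77 [317.2 225.3 180.4] [318.5 243.8 183.6]
85 [317.2 230.9 172.7] [318.6 250.1 176. ]
95 [317.1 238.7 163.2] [318.6 258.8 166.4]
100 [317.1 242.9 158.4] [318.6 263.6 161.7]
105 [317.  247.4 153.6] [318.6 268.6 156.9]
309 240 [ 515.3 -245.2   84. ]
309 243 [ 516.7 -245.3   84.7]
309 246 [ 519.1 -245.5   83.2]
309 249 [ 509.2 -244.1  108. ]
309 252 [ 508.8 -244.   111.9]
309 255 [ 509.  -243.9  114.4]
309 258 [ 508.7 -243.8  117.8]
309 261 [ 508.8 -243.7  120.4]
309 264 [ 509.4 -243.7  121.8]
309 267 [ 509.1 -243.6  125. ]
309 270 [ 508.7 -243.5  128.2]
309 273 [ 509.  -243.5  130. ]
309 276 [ 509.2 -243.4  132. ]
309 279 [ 508.7 -243.3  135.1]
309 282 [ 509.  -243.3  136.7]
318 240 [ 515.5 -240.4   84.3]
318 243 [ 516.8 -240.5   85.1]
318 246 [ 518.9 -240.7   84.4]
318 249 [ 509.  -240.   108.9]
318 252 [ 508.5 -240.   112.9]
318 255 [ 509.6 -240.   113.7]
318 258 [ 509.3 -240.   117.1]
318 261 [ 509.  -240.   120.5]
318 264 [ 508.9 -240.   123.3]
318 267 [ 509.  -240.   125.6]
318 270 [ 508.9 -240.   128.3]
318 273 [ 509.  -240.   130.4]
318 276 [ 508.8 -240.   133.1]
318 279 [ 509.6
[... 275 characters left out ...]
09.6 -235.8  119.8]
328 264 [ 509.6 -235.9  122.4]
328 267 [ 509.1 -236.   126. ]
328 270 [ 509.4 -236.   127.7]
328 273 [ 509.5 -236.1  130.1]
328 276 [ 509.3 -236.2  132.6]
328 279 [ 509.4 -236.2  134.6]
328 282 [ 509.3 -236.3  137. ]
w2 244 [ 618.1 -210.2   63.2]
w2 248 [ 517.6 -192.1  290.9]
w2 252 [ 518.  -192.1  294.2]
w2 256 [ 518.1 -192.   297.9]
w2 260 [ 517.4 -191.8  303.2]
w2 264 [ 517.6 -191.8  306.2]
w2 268 [ 517.4 -191.7  310. ]
w2 272 [ 517.3 -191.6  313.4]
w2 276 [ 517.6 -191.6  315.8]
w2 280 [ 517.4 -191.5  319.1]
w2 284 [ 517.7 -191.5  321.5]
w2 288 [ 518.8 -191.6  322.4]
w2 292 [ 516.8 -191.2  328.1]
w2 296 [ 517.1 -191.2  330.1]
[ 520.98571467 -240.51728025   76.95886603]
```

The depth of the pads' front face shows the tips at z≈107 while the state says TCP z=77. The same 30 mm gap appears in w2 (290 against 260). So the real tips sit 30 mm behind the reported TCP, and the button at 85 is untouched. A side picture will check this independently.

```bash
python3 - <<'E'
from h import *
im=snap('side','s1');sc=snap('scene','sc1')
def proj(im,X):
    T=np.array(im['T']);c=np.linalg.inv(T)@np.r_[X,1];r=c[:2]/c[2];r=r*(1+im['k1']*(r@r));return int(r[0]*im['fx']+im['cx']),int(r[1]*im['fy']+im['cy'])
out=[]
for i in (im,sc):
    a=cv2.cvtColor(i['pixels'],cv2.COLOR_RGB2BGR); p=proj(i,[521,-240.5,77]);p2=proj(i,[521,-240.5,107]);print(p,p2)
    c=cv2.resize(a[p[1]-45:p[1]+25,p[0]-35:p[0]+35],(390,390),interpolation=2)
    for k,col in ((p,(0,0,255)),(p2,(0,255,0))):
        cv2.circle(c,(int((k[0]-p[0]+35)*390/70),int((k[1]-p[1]+45)*390/70)),4,col,-1)
    out.append(c)
cv2.imwrite('pics/z5.png',cv2.hconcat(out))
E
```

```text
(374, 250) (375, 244)
(267, 201) (267, 196)
```

View pics/z5.png

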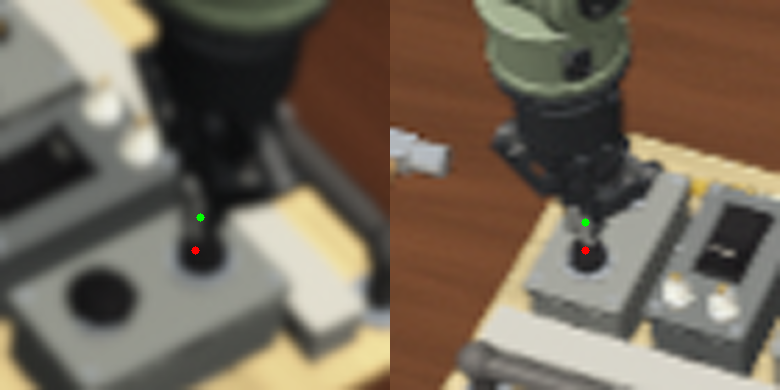

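Both outside views show the fingertips ending above the button, so it has not been touched. I'll carry on down with the force check.

```bash
python3 - <<'E'
from h import *
q=quat(-0.065);x,y=521,-240.5
press(x,y,77,57,5,q,step=4,speed=40)
f0=0
press(x,y,readout.observe()['ee_pos'][2].round(),46,12,q,step=1)
s=readout.observe();print(s['time_s'],s['ee_pos'],s['wrist_force'])
snap('wrist','p2')
E
```

```text
t8.82 cmd 77.0 z 76.99 xy 521.0 -240.5 F 0.00
t9.07 cmd 73.0 z 72.70 xy 520.8 -240.4 F 0.41
t9.32 cmd 69.0 z 68.74 xy 520.9 -240.4 F 1.16
t9.57 cmd 65.0 z 64.75 xy 520.9 -240.5 F 0.36
t9.82 cmd 61.0 z 60.75 xy 520.9 -240.5 F 1.12
t10.07 cmd 57.0 z 56.95 xy 521.1 -240.6 F 3.41
t10.07 cmd 57.0 z 56.95 xy 521.1 -240.6 F 0.00
t10.32 cmd 56.0 z 56.09 xy 521.1 -240.6 F 0.16
t10.57 cmd 55.0 z 55.06 xy 521.1 -240.6 F 0.65
t10.82 cmd 54.0 z 54.01 xy 521.1 -240.5 F 1.20
t11.07 cmd 53.0 z 53.58 xy 521.2 -240.6 F 13.17
11.0667 [ 521.17333092 -240.56897196   53.58382845] [-0.52405777  0.82876815 15.97368726]
```

View pics/p2.png

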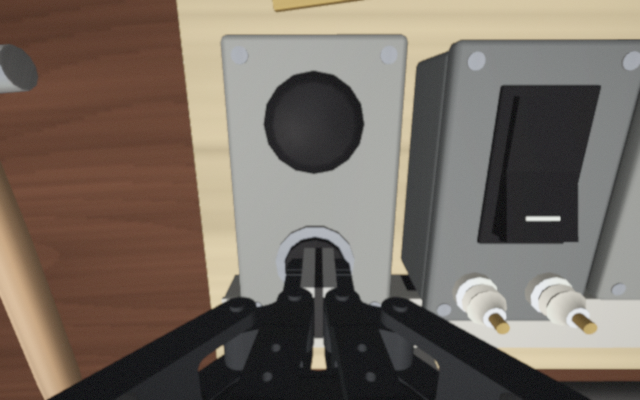

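The button met the tip at about 58.5 and hit its hard stop at 53.6: 5 mm of travel with 16 N at the end. So the tips are 26.5 mm above the reported TCP. Now I release it and push the rocker over.

```bash
python3 - <<'E'
from h import *
q=quat(-0.065)
manip.movel([521,-240.5,95],q,speed=120); snap('wrist','p3')
x,y=494.5,-144.5
manip.movep([x,y,95],q); manip.movel([x,y,69],q,speed=100);manip.pause(.1)
f=press(x,y,69,53,16,q,step=1.5,speed=30)
s=readout.observe();print(s['time_s'],s['ee_pos'],s['wrist_force'])
snap('wrist','p4')
E
```

```text
t12.66 cmd 69.0 z 69.37 xy 494.7 -144.9 F 0.00
t12.91 cmd 67.5 z 67.68 xy 494.6 -144.5 F -1.10
t13.16 cmd 66.0 z 65.92 xy 494.5 -144.5 F -0.27
t13.41 cmd 64.5 z 64.52 xy 494.6 -144.5 F 0.32
t13.66 cmd 63.0 z 62.97 xy 494.5 -144.5 F 1.07
t13.91 cmd 61.5 z 61.40 xy 494.4 -144.5 F 0.83
t14.16 cmd 60.0 z 59.89 xy 494.4 -144.5 F 0.70
t14.41 cmd 58.5 z 58.65 xy 494.7 -144.5 F 8.70
t14.66 cmd 57.0 z 58.27 xy 494.8 -144.6 F 37.24
14.6583 [ 494.8007649  -144.56962286   58.27498042] [-5.37124265  1.89038014 37.74536663]
```

View pics/p3.png

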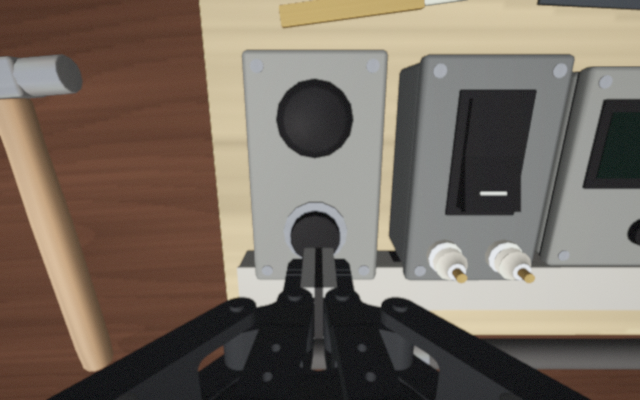

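View pics/p4.png

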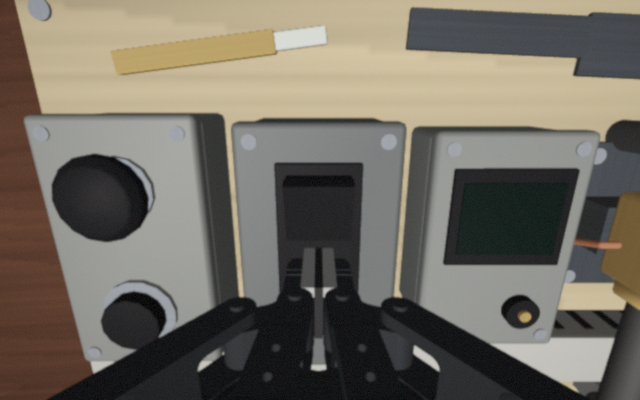

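In p3 the start button has sprung out again at (315,232). In p4 the rocker's near half stands up, its raised edge at (318,180), and the hard stop came at tip height 84.8. I'll lift, check, and go to the gas valve.

```bash
python3 - <<'E'
from h import *
q=quat(-0.065)
manip.movel([494.5,-144.5,118],q,speed=150); im=snap('wrist','p5')
manip.movep([505.8,-25,125],q); snap('wrist','p6')
s=readout.observe();print(s['time_s'],s['wrist_force'])
E
```

```text
15.9167 [-0.43508225 -0.28363987 -0.13011205]
```

View pics/p5.png

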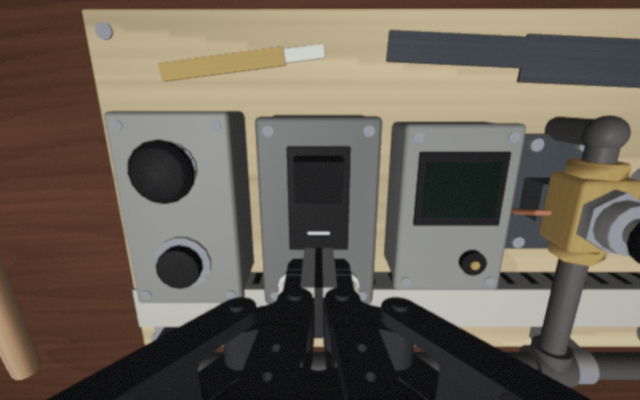

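View pics/p6.png

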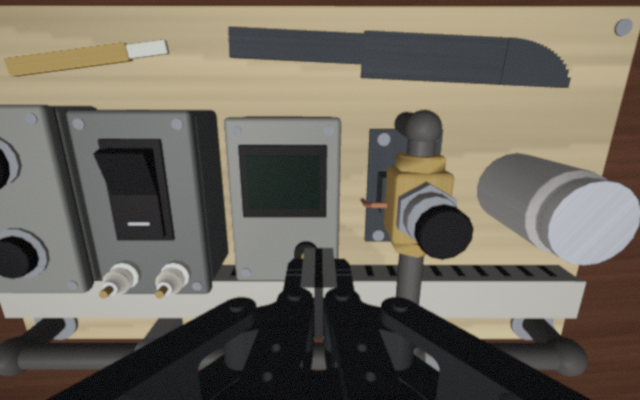

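In p6 the rocker is on: its near half is raised at (125,165) and the white line lies level at (139,224). The gas button is at (443,231). I'll refine its position from this view, then press and hold.

```bash
python3 - <<'E'
from m import *
im=load('p6');A=blob(im,443,231,lambda g:g<60,36);print(A[0],A[2],onz(im,*A[2][0],121).round(1),depthpt(im,443,231).round(1))
p5=load('p5');L=blob(p5,318,232,lambda g:g>150,9);print('line',depthpt(p5,*L[0]).round(1),tri([p5,im],[L[0],blob(im,139,224,lambda g:g>150,9)[0]]))
print('start z',depthpt(p5,180,267).round(1),'stop',depthpt(p5,160,172).round(1))
E
```

```text
[442.92671496 231.31998296] ((442.9501037597656, 231.30418395996094), (51.7572135925293, 55.9845085144043), 83.81900787353516) [503.8  44.9 121. ] [504.1  45.3 119.9]
line [ 500.8 -145.6   85.6] (array([ 501.34601315, -145.58784136,   83.92158688]), [0.12, 0.12])
start z [ 519.7 -239.7   84.8] stop [ 452.4 -234.5   95.2]
```

```bash
python3 - <<'E'
from h import *
q=quat(-0.065);x,y=505,46.7
manip.movep([x,y,118],q); manip.movel([x,y,99],q,speed=100);manip.pause(.15)
press(x,y,99,82,22,q,step=1.5,speed=30)
manip.pause(.3)
s=readout.observe();print(s['time_s'],s['ee_pos'],s['wrist_force'])
snap('wrist','p7');snap('side','p7s');snap('scene','p7c')
a=cv2.imread('pics/p7s.png')[150:290,255:425];b=cv2.imread('pics/p7c.png')[165:275,235:395]
cv2.imwrite('pics/z7.png',cv2.hconcat([cv2.resize(a,(400,330),interpolation=2),cv2.resize(b,(400,330),interpolation=2)]))
E
```

```text
t16.80 cmd 99.0 z 99.48 xy 505.3 46.3 F 0.00
t17.05 cmd 97.5 z 97.58 xy 505.0 46.6 F -0.25
t17.30 cmd 96.0 z 95.94 xy 505.0 46.7 F -1.49
t17.55 cmd 94.5 z 94.51 xy 505.1 46.7 F 1.66
t17.80 cmd 93.0 z 93.01 xy 505.1 46.7 F 3.11
t18.05 cmd 91.5 z 91.51 xy 505.1 46.7 F 4.42
t18.30 cmd 90.0 z 90.07 xy 505.1 46.7 F 5.13
t18.55 cmd 88.5 z 88.59 xy 505.1 46.7 F 6.21
t18.80 cmd 87.0 z 87.14 xy 505.1 46.7 F 6.78
t19.05 cmd 85.5 z 86.52 xy 505.2 46.7 F 27.39
19.35 [505.19483449  46.73615449  86.50725928] [-4.96657962 -0.27558693 28.90375482]
```

View pics/p7.png

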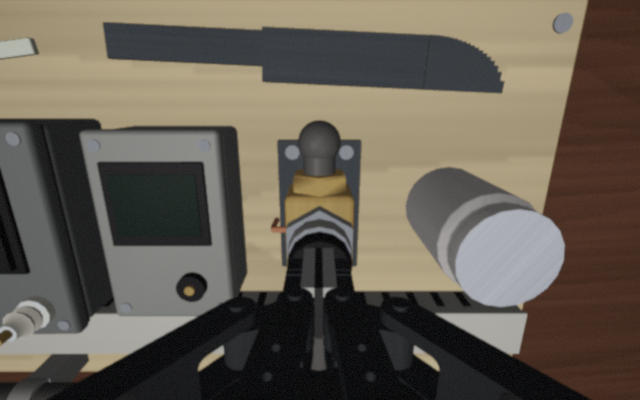

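View pics/z7.png

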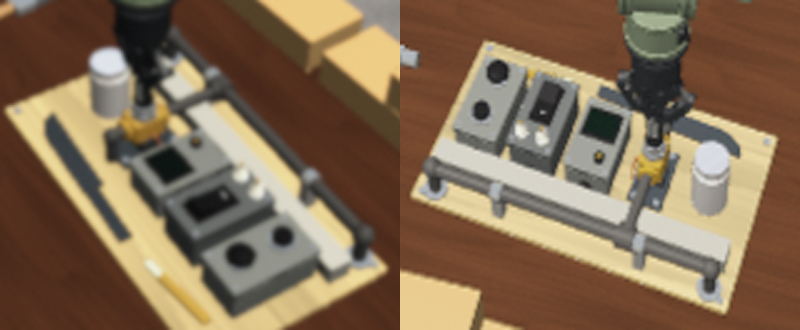

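The gas button is at its hard stop: 8 mm of travel, held steadily with about 29 N. The views show the tip centred on its head at (319,250) in p7, and the tin and tools where they were.

```bash
python3 - <<'E'
from h import *
s=readout.observe();print(s['time_s'],s['ee_pos'],s['wrist_force']);sign_off()
E
```

```text
19.5 [505.20492264  46.73797107  86.51935174] [-4.95029962  0.23059996 28.94602035]
the job is handed in; nothing more can be done
```

I lit the forge in the order asked and handed the job in at 19.5 s, with the gas button still held in.

- **Start button:** I pressed it fully in: about 5 mm of travel to the hard stop, with 16 N at the end. Then I let it go. The wrist camera afterwards put its top at 84.8 mm, so it had sprung back out.
- **Rocker:** I pushed it over to its hard stop. The marked line then measured 84 to 85.6 mm high against 91 mm before, and the near half stood up, so it is on.
- **Gas button:** I pressed it 8 mm to its hard stop and held it there at a steady 29 N when I handed in.
- **Stop button, tin and tools:** The stop button's head still measured 95 mm high after the start and rocker presses, and I never moved over it. The tin, knife blank and marker look unmoved. I did not look closely at the other loose tools, but the arm never went low near them.

**What disagreed:** The real fingertips sat about 26.5 mm short of the reported TCP; the wrist depth picture gave about 30 mm. My first press therefore stopped above the start button without touching it. I corrected this from the wrist depth and the force at contact, and all three hard stops then came at the heights given in the text.

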